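# Show the notched glass plate to the inspection camera

## Task

Switch the inspection camera on by pressing its bench pedal fully down to the stop for a moment, then take the glass plate with the notched corner out of the rack, gripping it by its clear part and not by the frosted end that the notch marks. Finish while holding it in the air, label side up, with the label at the camera's focus and squarely facing the lens, and keep holding it still. Leave the un-notched plate in its slot and do not disturb anything else on the bench.

Things in the scene. Friction and masses are not known exactly. Their poses are not given: they have to be found in the camera images.
- pedal (a joint): the pedal's hinge, rad: 0 up, 0.20 fully down on its stop (about 16 mm of travel at the tread pad). A spring returns it: at the tread pad it takes about 4.5 N to start it and about 11 N to reach the stop
- pedal_pad (a point): middle of the top face of the pedal's black rubber tread pad (50 x 60 mm), 45 mm above the bench when up; x axis runs from the pad towards the hinge, z out of the pad. It is pressed straight down. The hinge is 80 mm along +x from here
- pedal_base: dark steel base of the bench pedal, 130 x 90 mm, fixed; origin at the centre of its underside, x towards the hinge end. The aluminium treadle (115 x 68 x 8 mm) above it is hinged at the +x end between two short lugs 46 mm high
- rack: aluminium two-slot rack, fixed, base 110 x 110 x 10 mm; origin at the centre of its underside, z up. Slots run along its x at y = +35 and -35 mm, 9.5 mm wide, floor 10 mm above the bench, between walls 84 mm long and 6 mm thick with tops 26 mm above the bench. Same turned half round
- plate: notched glass plate 90 x 50 x 8 mm, about 90 g, standing loose on a long edge in either slot, 34 mm of it above the walls. Origin: middle of the lower long edge; x along it to the frosted end (clear to x = 15 mm, frosted 15 to 45), y out of the label face, z up. Notch 12 x 10 mm in the upper corner of the frosted end: facing the label, it is at the upper left
- label (a point): centre of the blank white paper label (24 x 30 mm) on the plate's +y face, at (29, 4, 21) mm in the plate's frame; axes as the plate's
- blank: bystander: the blank glass plate in the other slot, same size, material and frosted end but with no notch and no label; axes as the plate's. Its middle plane is 70 mm from that of the notched plate
- stand: inspection camera stand, fixed: black foot plate 220 x 120 x 10 mm (from x = -40 to +180 mm) and a 20 mm steel column that carries the camera head, whose top is about 282 mm above the bench; origin at bench level straight under the camera's focus, x towards the column (135 mm away), z up
- camera_head: black camera head on the stand, a cylinder up to 46 mm across and 85 mm long; origin at the centre of its lens, z axis along the line of sight backwards, from the focus up through the lens (sloping 45 degrees, away from the robot as it rises)
- focus (a point): the point in the air that the camera looks at, 120 mm in front of the lens on its axis, 120 mm above the bench
- screwdriver: bystander: small screwdriver lying on the bench, 170 mm long; origin under its middle
- spool: bystander: black spool of steel-grey wire standing on its flange, 52 mm across, 32 mm high; origin at the centre of its underside
- flux: bystander: small bottle, 36 mm across, 75 mm high; origin at the centre of its underside
- board: bystander: green circuit board lying flat, 70 x 50 mm, parts up to 11 mm high; origin at the centre of its underside
- tip_pot: bystander: open steel cup, 64 mm across, 40 mm high; origin at the centre of its underside
- tweezers: bystander: steel tweezers lying flat, 126 mm long along their x; origin under their middle
- loupe: bystander: black eye loupe, 38 mm across, 34 mm high; origin at the centre of its underside
Mind the look-alikes: they are no part of the job. What is shaped like the plate but purple is not meant. Leave any pink look-alike of the rack alone.

How it is judged:
On the way, in this order (a step that is already met when the one before it is completed fails the run):
1. the pedal is pressed down to its stop (value of joint pedal above 0.185 rad), for 0.2 s.
2. the notched plate is lifted out of the rack in the fingers (height (world z) of plate above 0.045 m and contact force between the fingers and plate above 1 N and contact force between plate and rack below 0.3 N), for 0.2 s.
At the end, for the whole second after the job is handed in: Fingers hold the plate still by its clear part (under 15 mm from its middle towards the frosted end), over 60 mm up, touching neither rack nor camera; label within 20 mm of the focus, facing up and at the lens within 20 degrees; blank moved under 15 mm, bystanders under 30 mm (distance between label and focus below 0.02 m and angle between the y axis of plate and the z axis of camera_head, either way round below 0.35 rad and angle between plate's own y axis and vertical below 1.25 rad and x of the grasp point in the frame of plate below 0.015 m and contact force between the fingers and plate above 1 N and contact force between plate and camera_head below 0.3 N and contact force between plate and stand below 0.3 N and contact force between plate and rack below 0.3 N and height (world z) of plate above 0.06 m and linear speed of plate below 0.03 m/s and distance of blank from where it was at the start of the episode below 0.015 m and distance of each of screwdriver, spool, flux, board, tip_pot, tweezers, loupe from where it was at the start of the episode below 0.03 m); the arm keeps its last pose, push and grip.
It fails at once if the blank plate is moved by 15 mm or more (distance of blank from where it was at the start of the episode above 0.015 m).
It fails at once if a bystander is moved by 30 mm or more (distance of any of screwdriver, spool, flux, board, tip_pot, tweezers, loupe from where it was at the start of the episode above 0.03 m).
It also fails if it takes over 50 s, if anything falls off the work surface, if the arm or the gripper's body presses on something with over 40 N, if the wrist force passes 120 N, or if a joint passes its speed limit or range.

## Robot

A 6-joint arm with a two-finger parallel gripper is mounted at the origin on the work surface. World frame = base frame: x ahead of the robot, y to its left, z up, the work surface at z = 0. Lengths are in m, angles in rad, forces in N, time in s.
With the tool pointing down it reaches from about 0.35 to 0.975 m from the base axis. Payload 4.9 kg.
Tool frame: the origin (TCP) lies midway between the tips of the shut fingers; the grasp point (between the pads) lies 19 mm behind it; z points along the fingers, y is the direction in which the jaws open and shut (so a half turn about z gives the same grasp; the last joint's range is limited). The gripper opens to 85 mm and grips with 20 to 120 N. Pads are 22 mm wide; open, the fingers measure 114 mm over their backs; the gripper's body (76 mm by 85 mm) begins 54 mm behind the grasp point. The pads swing forward as they close: fully open they stand 13 mm farther back than shut.
Start: joints at [-1.265, 0.053, 1.613, -0, 1.476, -0.119], TCP at [0.258, -0.569, 0.231] pointing down, gripper open.
Joint ranges: [-3.01, 3.01], [-1.01, 2.22], [0.06, 2.58], [-1.02, 4.17], [0.09, 2.62], [-3.14, 3.14]. Speed limits (rad/s): [2.57, 2.57, 3.14, 3.14, 3.14, 3.14].

## Interface

Orientations are given as a unit quaternion [w, x, y, z].
In Python, from plant import state, grab_frame, camera_info, job_done, cut_out gives the robot as it stands.
- The arm moves only by the tool step_arm, never from a script. Its argument "moves" is a list of rows, each a list of 7 numbers: the shift along the tool's x, y, z in m, then the turn, a rotation vector about the tool's x, y, z in rad, then the finger opening in m, from 0 to 0.0854. A call has 1 to 8 rows; each row shifts and turns the commanded pose from where the row before left it, along the tool's axes as they then stand; what a row does not reach is not made up. A row lasts 1/10 s, in which the tool goes at most 50 mm and 8.59 degrees, less where a joint would pass 70% of its speed; a pose out of reach is approached as far as the arm can. A call is refused whole if a number of a shift passes 0.05 or a number of a turn 0.15, either way. A call with a gripper value outside its range is refused whole. The fingers move at their own pace and stop on an object; the grip force is fixed at half the most. Time passes only in rows, so rows that do not move let the fingers close. It gives the time, the measured TCP pose, the force and the opening at its end, in the units of the state.
- state(): the state, without advancing time (a new reading comes with each control period).
- grab_frame(name): name is "scene" or "top" or "wrist"; returns (picture, depth): 480x640x3 uint8, red, green, blue; 480x640 float32, m along the optical axis (not along the pixel's ray), 0 where there is no reading.
- camera_info(name): a dict with "intrinsics" (3x3 intrinsics, pixels), "world_from_camera" (4x4, takes a point from camera to world coordinates). Camera axes: x right, y down, z forward; pixel columns grow to the right and rows downward; lengths in m; the calibration is good to about 2 mm. A picture is of the moment at which its call begins: read the wrist's pose just before it. camera_info takes no time and is no camera call; for the wrist camera it gives the pose at the moment of the call.
- job_done(): hands the job in, once; it reports no verdict.
Trained networks look in the newest picture that a camera, given by its name, has taken for a name from the list of things; names that differ only in an ending like _2 or _b are one class to them, and where a whole thing is asked for, a point or a joint stands for the part that bears it (a point fixed in the world has none). Each returns a list of dicts, best first, with "conf" (0 to 1); they miss things now and then, are a little off and sometimes report something else, mostly with a low value. They report only what shows in the picture. A call takes as long as a camera call. They do not tell look-alikes from the thing itself.
- cut_out(camera, query): "mask" (480x640 bool, what is visible of it) and "point" ([column, row] in pixels, amid what is visible of it).
The state is a dict: "time": time; "joint_pos": joint angles; "joint_vel": joint speeds; "joint_efforts": joint torques, N m; "tool_pos": TCP position; "tool_rot": TCP orientation; "contact_force": force on the tool from outside, world axes, zero at the start; "ft_torque": the same for the moment, N m; "gripper_width": opening from 0.0 (shut) to 1.0 (fully open).
Only numpy, scipy, OpenCV 4.12 (cv2) and the standard library are available. Lean on these libraries where they do the work, as an engineer would, in place of code of your own. Each camera call takes 0.05 s, during which the arm holds its last target.

## Working session

There is one attempt and no reset: what is moved stays moved. The work goes in short steps, Python scripts to look and compute and a tool call to move; the robot and the scene stay as the last step left them, time stands still between calls to the robot, and variables do not carry over. Pictures are saved under pics/ and viewed, and the job is handed in when it is done.

Besides the shell and the picture viewer there is one more tool, called after "Request:" by a JSON object that holds its "api" and its "payload". step_arm: Moves the arm, as the interface text tells. Its arguments: {"type":"object","properties":{"moves":{"type":"array"}},"required":["moves"]}

```bash
ls; mkdir -p pics
python3 - <<'E'
from plant import *
import cv2,numpy as np
print(state())
for n in ["scene","top","wrist"]:
    p,d=grab_frame(n); cv2.imwrite(f"pics/{n}0.png",p[:,:,::-1]); np.save(f"/tmp/{n}_d.npy",d); np.save(f"/tmp/{n}_p.npy",p)
    ci=camera_info(n); print(n,np.round(ci["intrinsics"],1).tolist(),np.round(ci["world_from_camera"],4).tolist())
    np.savez(f"/tmp/{n}_ci.npz",K=ci["intrinsics"],T=ci["world_from_camera"])
E
```

```text
pics
{'time': 0.0, 'joint_pos': array([-1.26500834e+00,  5.33725662e-02,  1.61430741e+00, -1.47842957e-05,
        1.47597966e+00, -1.19003592e-01]), 'joint_vel': array([ 1.10529098e-05, -1.44053991e-03,  5.26907145e-04,  5.91432445e-04,
       -1.97148605e-04,  8.01831372e-05]), 'joint_efforts': array([-7.40398336e-04, -3.93680727e+01, -3.70175135e+01, -1.03973409e-04,
        7.09867571e-03,  2.81515935e-05]), 'tool_pos': array([ 0.25738724, -0.56885628,  0.23004526]), 'tool_rot': array([-1.02830033e-03,  9.77528011e-01,  2.10803034e-01, -1.03705838e-04]), 'contact_force': array([-0.34455039, -0.49238172, -0.47153925]), 'ft_torque': array([-0.03187847, -0.00215206,  0.04805666]), 'gripper_width': 0.9976458681655731}
scene [[495.2, 0.0, 315.1], [0.0, 495.2, 239.0], [0.0, 0.0, 1.0]] [[0.2226, 0.8166, -0.5326, 1.1849], [0.9748, -0.1938, 0.1103, -0.0254], [-0.0132, -0.5437, -0.8392, 1.1264], [0.0, 0.0, 0.0, 1.0]]
top [[623.0, 0.0, 324.3], [0.0, 623.0, 232.7], [0.0, 0.0, 1.0]] [[-0.0193, -0.9981, 0.0579, 0.4686], [-0.9998, 0.0198, 0.0085, 0.0876], [-0.0096, -0.0577, -0.9983, 1.6358], [0.0, 0.0, 0.0, 1.0]]
wrist [[414.8, 0.0, 317.7], [0.0, 414.8, 246.5], [0.0, 0.0, 1.0]] [[0.4109, -0.879, -0.242, 0.3181], [-0.9117, -0.3969, -0.1065, -0.5414], [-0.0025, 0.2644, -0.9644, 0.3728], [0.0, 0.0, 0.0, 1.0]]
```

View pics/scene0.png

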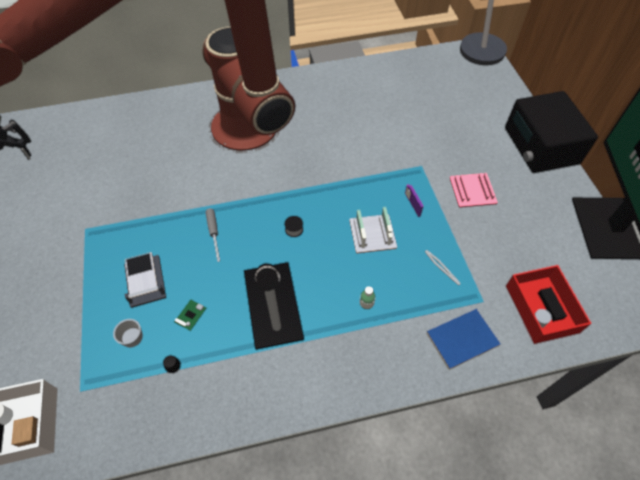

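View pics/top0.png

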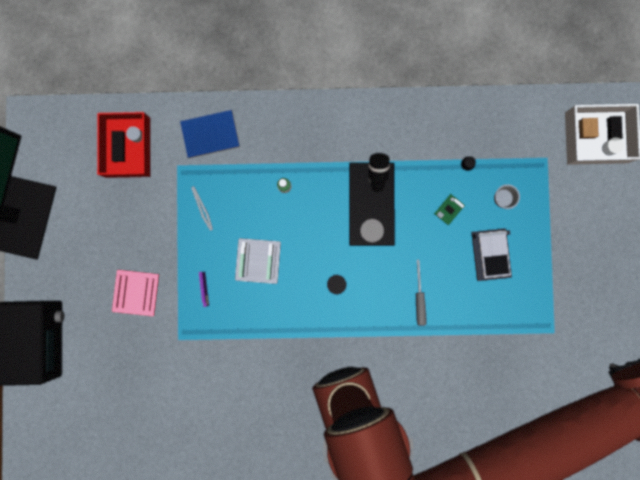

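View pics/wrist0.png

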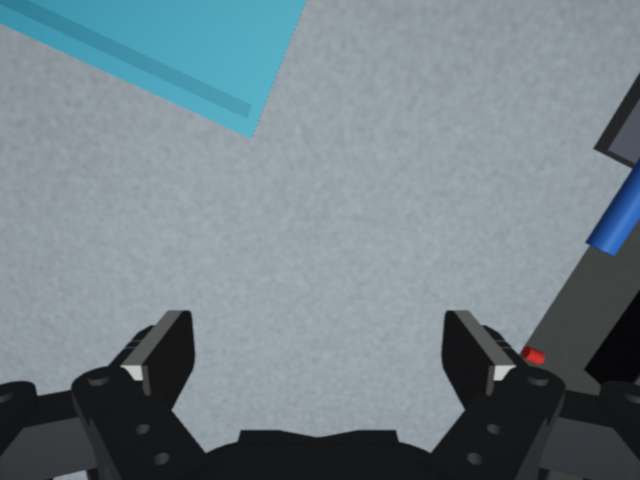

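Run:
```python
import cv2,numpy as np
p=np.load('/tmp/top_p.npy')[:,:,::-1]; s=np.load('/tmp/scene_p.npy')[:,:,::-1]
a=cv2.resize(p[225:295,220:300],(400,350),interpolation=cv2.INTER_CUBIC)
b=cv2.resize(s[195:265,335:415],(400,350),interpolation=cv2.INTER_CUBIC)
c=cv2.resize(p[150:250,335:410],(225,300)); c=cv2.copyMakeBorder(c,0,0,0,175,0)
e=cv2.resize(p[220:290,460:530],(400,350),interpolation=cv2.INTER_CUBIC)
f=cv2.resize(s[250:350,235:315],(240,250))
f=cv2.copyMakeBorder(f,0,0,0,160,0)
cv2.imwrite('pics/crop1.png',np.hstack([np.vstack([a,f]),np.vstack([b,c[:250]])]))
cv2.imwrite('pics/crop2.png',np.hstack([e,cv2.resize(p[150:255,335:415],(267,350)),]))
```

```text
(no output)
```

View pics/crop1.png

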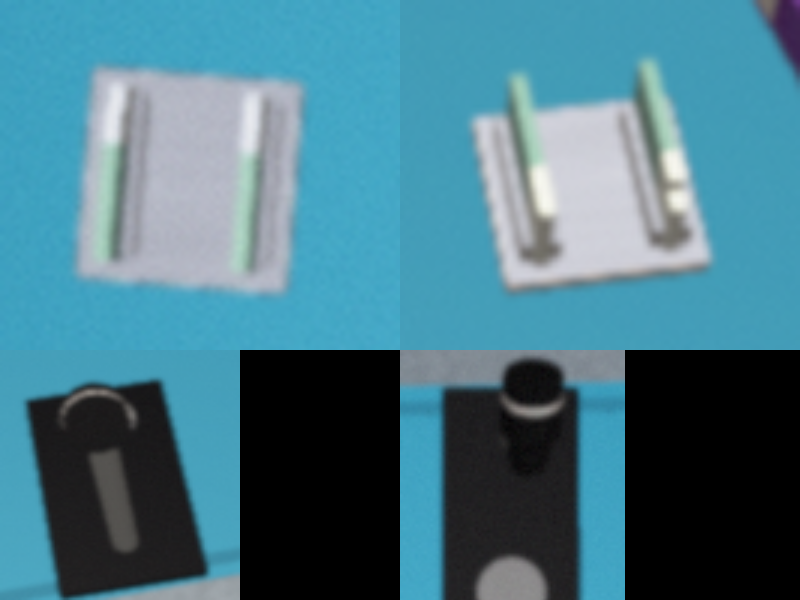

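View pics/crop2.png

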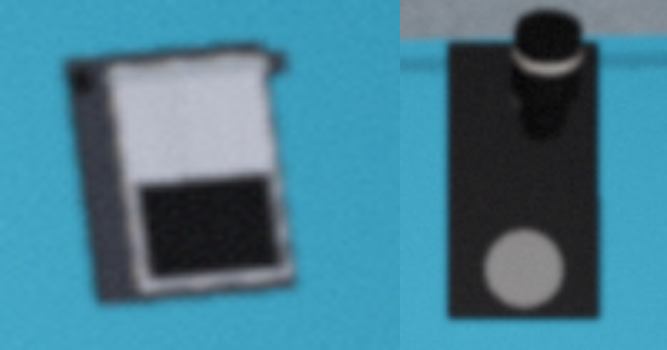

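```bash
cat > h.py <<'E'
import numpy as np,cv2
from scipy.spatial.transform import Rotation as R
def load(n):
    c=np.load(f'/tmp/{n}_ci.npz'); return np.load(f'/tmp/{n}_p.npy'),np.load(f'/tmp/{n}_d.npy'),c['K'],c['T']
def cloud(d,K,T):
    v,u=np.mgrid[0:480,0:640]
    P=np.stack([(u-K[0,2])*d/K[0,0],(v-K[1,2])*d/K[1,1],d],-1)
    W=P@T[:3,:3].T+T[:3,3]; W[d<=0]=np.nan; return W
def ray(u,v,z,K,T):
    r=T[:3,:3]@np.array([(u-K[0,2])/K[0,0],(v-K[1,2])/K[1,1],1]); s=(z-T[2,3])/r[2]; return T[:3,3]+s*r
E
python3 - <<'E'
from h import *
from plant import cut_out
np.set_printoptions(precision=4,suppress=True)
for n in ["top","scene"]:
    p,d,K,T=load(n); W=cloud(d,K,T)
    for q in ["pedal_pad","pedal_base","rack","plate","blank","label","stand","camera_head","screwdriver","spool","flux","loupe","board","tip_pot","tweezers"]:
        if n=="scene" and q in("screwdriver","spool","flux","loupe","board","tip_pot","tweezers"): continue
        for o in cut_out(n,q)[:3]:
            m=o["mask"]; w=W[m]; w=w[~np.isnan(w[:,0])]
            print(n,q,round(o["conf"],2),np.round(o["point"],1),m.sum(),"med",np.median(w,0) if len(w) else None, "min",w.min(0),"max",w.max(0))
            if q in("pedal_pad","rack","plate","stand") : print('   rect',cv2.minAreaRect(np.argwhere(m)[:,::-1].astype(np.float32)))
E
```

```text
top pedal_pad 0.65 [496.1 251.1] 1234 med [ 0.5002 -0.3308  0.0433] min [ 0.4393 -0.3766  0.0035] max [ 0.5592 -0.2906  0.0548]
   rect ((494.2798156738281, 253.3788299560547), (45.918609619140625, 28.27558135986328), 83.2901611328125)
top pedal_base 0.65 [488.1 254.5] 1818 med [ 0.498  -0.3246  0.0411] min [ 0.429  -0.3874 -0.0098] max [ 0.5667 -0.2817  0.0548]
top pedal_base 0.44 [421.4 303.2] 357 med [ 0.3687 -0.142   0.0223] min [ 0.3196 -0.1573  0.0047] max [ 0.4868 -0.1312  0.0343]
top rack 0.66 [258.  259.9] 1407 med [0.4947 0.2782 0.0109] min [ 0.4368  0.2205 -0.0039] max [0.5531 0.3344 0.0638]
   rect ((257.4873046875, 260.1776428222656), (42.178253173828125, 42.03575897216797), 4.085616588592529)
top rack 0.62 [134.3 290.7] 1836 med [0.4176 0.5969 0.0114] min [ 0.3566  0.5375 -0.0084] max [0.476  0.6598 0.0352]
   rect ((135.27813720703125, 291.8856506347656), (42.705474853515625, 43.52336120605469), 6.709836959838867)
top plate 0.62 [239.8 260.6] 184 med [0.4976 0.3106 0.055 ] min [0.4543 0.3039 0.019 ] max [0.5417 0.3195 0.0672]
   rect ((242.45901489257812, 258.950836181
[... 4478 characters left out ...]
min [ 0.5103 -0.0884 -0.0037] max [0.7485 0.0402 0.2821]
   rect ((271.7195129394531, 304.38531494140625), (85.07210540771484, 51.60409927368164), 79.50852966308594)
scene stand 0.56 [265.1 277.8] 569 med [ 0.7064 -0.0247  0.2641] min [ 0.5156 -0.0496  0.0014] max [0.7273 0.0057 0.2821]
   rect ((267.0, 278.0), (30.0, 22.0), 90.0)
scene stand 0.26 [190.5 313.8] 557 med [ 0.6189 -0.2258  0.004 ] min [ 0.5793 -0.2658 -0.004 ] max [ 0.6564 -0.1874  0.0158]
   rect ((190.72000122070312, 315.0400085449219), (19.600004196166992, 30.800006866455078), 36.869895935058594)
scene camera_head 0.93 [265.1 277.4] 534 med [ 0.7068 -0.025   0.2652] min [ 0.575  -0.0551  0.0088] max [ 0.7273 -0.002   0.2821]
```

Run:
```python
from h import *
np.set_printoptions(precision=4,suppress=True)
for n in ["top","scene"]:
    p,d,K,T=load(n); W=cloud(d,K,T); g=p.astype(int).sum(-1)
    def rect(m,name):
        q=W[m][:,:2]; c,s,a=cv2.minAreaRect((q*1000).astype(np.float32)); print(n,name,m.sum(),'c',np.round(c,1),'size',np.round(s,1),'ang',round(a,2),'z',np.median(W[m][:,2]))
    X,Y,Z=W[...,0],W[...,1],W[...,2]
    m=(X>.5)&(X<.78)&(Y>-.1)&(Y<.06)&(Z<.03)&(g<200); rect(m,'foot')
    # disc
    m=(X>.5)&(X<.78)&(Y>-.1)&(Y<.06)&(Z<.03)&(g>250)&(p.max(-1).astype(int)-p.min(-1)<40); rect(m,'disc'); print(np.median(W[m],0),(W[m].min(0)+W[m].max(0))/2)
    m=(X>.5)&(X<.8)&(Y>-.1)&(Y<.06)&(Z>.2); print('head',W[m].mean(0))
    m=(X>.42)&(X<.58)&(Y>-.4)&(Y<-.28)&(Z>.03)&(g<150); rect(m,'pad'); 
    m=(X>.42)&(X<.58)&(Y>-.4)&(Y<-.28)&(Z>.033)&(g>300); rect(m,'treadle')
    for nm,y0 in(('plate',.3106),('blank',.2413)):
        m=(abs(Y-y0)<.02)&(X>.43)&(X<.56)&(Z>.05); rect(m,nm)
        for x0 in np.arange(.45,.55,.008):
            k=(abs(Y-y0)<.02)&(abs(X-x0)<.004)&(Z>.03)
            if k.sum(): print('  ',round(x0,3),k.sum(),'zmax',W[k][:,2].max(),'y',np.median(W[k&(Z>W[k][:,2].max()-.006)],0)[1],p[k].mean(0).astype(int))
```

```text
top foot 2644 c [637.8 -23.7] size [116.8 215.1] ang 89.31 z 0.010370104002372482
top disc 898 c [659.2 -20.5] size [241.6 159. ] ang 0.03 z 0.005492693183401842
[ 0.7546 -0.0159  0.0055] [ 0.6592 -0.0205  0.0052]
head [ 0.6854 -0.0241  0.2559]
top pad 358 c [ 501.6 -325.2] size [115.  58.] ang 14.99 z 0.04550114351611967
top treadle 780 c [ 498.9 -334.6] size [115.   81.5] ang 4.37 z 0.042436932291036844
top plate 120 c [497.6 311.8] size [ 9.1 86.5] ang 84.56 z 0.059541720251231056
   0.458 18 zmax 0.0637885188513494 y 0.31614308635574245 [143 169 162]
   0.466 21 zmax 0.06365336703764557 y 0.3138984419041071 [145 174 164]
   0.474 17 zmax 0.0652627773854364 y 0.3143058480955295 [144 171 163]
   0.482 12 zmax 0.06283446850431873 y 0.31313788412866095 [145 179 165]
   0.49 18 zmax 0.06351662850953388 y 0.313269922867179 [142 168 160]
   0.498 15 zmax 0.06507521673617145 y 0.31153544618391465 [142 173 162]
   0.506 17 zmax 0.06464146745430721 y 0.3105419547556007 [142 169 160]
   0.514 17 zmax 0.06580980840678641 y 0.3114279611118565 [181 191 192]
   0.522 18 zmax 0.06717060067472791
[... 2813 characters left out ...]
40123083 y 0.24686921432529313 [134 172 161]
   0.474 11 zmax 0.06135084282523695 y 0.24426647772364696 [147 173 160]
   0.482 16 zmax 0.06217943459509767 y 0.24307840953462118 [139 165 152]
   0.49 13 zmax 0.06279074688261388 y 0.24293760789995406 [158 187 172]
   0.498 17 zmax 0.06503915979096542 y 0.24390002683770953 [163 178 169]
   0.506 12 zmax 0.06409452701304752 y 0.24112107702570118 [204 210 200]
   0.514 16 zmax 0.06438937773395303 y 0.24000000949847652 [207 207 199]
   0.522 13 zmax 0.06336959123969432 y 0.24109457422295666 [213 214 205]
   0.53 21 zmax 0.06263667410062346 y 0.23865685760189512 [165 164 157]
   0.538 14 zmax 0.061530692255238995 y 0.23993706677795612 [134 132 128]
```

Run:
```python
from h import *
np.set_printoptions(precision=4,suppress=True)
p,d,K,T=load('top')
print('disc',ray(372.3,230.3,.01,K,T),'pad',ray(496.7,265.4,.045,K,T))
g=p.astype(int).sum(-1)
sub=g[250:285,475:520]; 
k=np.zeros_like(g,bool); k[254:276,484:508]=g[254:276,484:508]<120
n,l,s,c=cv2.connectedComponentsWithStats(k.astype(np.uint8)); print(s,c)
i=1+np.argmax(s[1:,4]); print(ray(*c[i],.045,K,T)); print(cv2.minAreaRect(np.argwhere(l==i)[:,::-1].astype(np.float32)))
k=np.zeros_like(g,bool); k[215:245,355:390]=g[215:245,355:390]>250
n,l,s,c=cv2.connectedComponentsWithStats(k.astype(np.uint8)); i=1+np.argmax(s[1:,4]);print(s[i],c[i],ray(*c[i],.01,K,T))
# foot edges from mask row-wise
k=((g<130)); 
for r in (205,210,215,240,243): 
    cc=np.where(k[r,330:420])[0]+330; print(r,cc.min(),cc.max())
p,d,K,T=load('scene');W=cloud(d,K,T)
m=np.nan_to_num((abs(W[...,0]-.5)<.07)&(abs(W[...,1]+.335)<.06)&(W[...,2]>.035)).astype(bool)&(p.astype(int).sum(-1)<150)
q=W[m]
n,l,s,c=cv2.connectedComponentsWithStats(m.astype(np.uint8));i=1+np.argmax(s[1:,4]);print('scene pad',s[i],c[i],ray(*c[i],.045,K,T))
```

```text
disc [ 0.5667 -0.024   0.01  ] pad [ 0.4689 -0.3356  0.045 ]
[[     0      0    640    480 306866]
 [   485    256     23     18    334]] [[319.3077 239.4723]
 [496.1347 264.9371]]
[ 0.4701 -0.3342  0.045 ]
((496.0975341796875, 264.8780517578125), (16.343868255615234, 20.76112937927246), 83.6598129272461)
[360 219  24  23 433] [371.7136 230.1478] [ 0.5671 -0.0224  0.01  ]
205 351 392
210 350 393
215 350 393
240 351 392
243 351 393
scene pad [128 255  23  19 293] [138.6314 264.1536] [ 0.4694 -0.3351  0.045 ]
```

Request:
{"api": "step_arm", "payload": {"moves": [[0.0415,-0.018,0.005,0,0,0,0],[0.0415,-0.018,0.01,0,0,0,0],[0.0415,-0.018,0.02,0,0,0,0],[0.0415,-0.018,0.02,0,0,0,0],[0.0415,-0.018,0.02,0,0,0,0],[0.0415,-0.018,0.02,0,0,0,0],[0.0415,-0.018,0.02,0,0,0,0],[0,0,0,0,0,0,0]]}}

```text
time: 2.1
tool_pos: [0.4713, -0.3295, 0.1126]
tool_rot: [-0.003, 0.977, 0.214, -0.001]
contact_force: [-0.7, 0.5, -0.4]
gripper_width: -0.002
```

Request:
{"api": "step_arm", "payload": {"moves": [[-0.0037,0.0044,0.02,0,0,0,0],[0,0,0.02,0,0,0,0],[0,0,0.015,0,0,0,0],[0,0,0,0,0,0,0]]}}

```text
time: 2.5
tool_pos: [0.4672, -0.3395, 0.0588]
tool_rot: [-0.002, 0.978, 0.211, -0.001]
contact_force: [-0.0, 0.7, 0.2]
gripper_width: -0.001
```

Run:
```python
from plant import *
import cv2,numpy as np
s=state();print(s['tool_pos'],s['joint_pos'],s['gripper_width'],s['contact_force'])
p,d=grab_frame('wrist'); cv2.imwrite("pics/w1.png",p[:,:,::-1])
```

```text
[ 0.46715689 -0.3394933   0.05875325] [-7.57238121e-01  1.13251665e-01  1.85329213e+00 -9.29739443e-05
  1.17988540e+00  3.89300529e-01] -0.0010563149034587976 [-0.00171713  0.6885198   0.2450777 ]
```

View pics/w1.png

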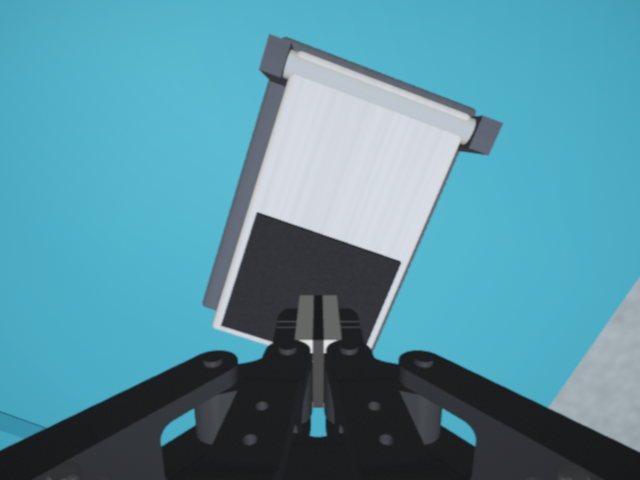

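Request:
{"api": "step_arm", "payload": {"moves": [[0.004,-0.003,0.003,0,0,0,0],[0,0,0.008,0,0,0,0],[0,0,0.007,0,0,0,0],[0,0,0.006,0,0,0,0],[0,0,0.006,0,0,0,0]]}}

```text
time: 3.05
tool_pos: [0.4717, -0.3366, 0.0325]
tool_rot: [0.0, 0.978, 0.211, 0.0]
contact_force: [-2.3, 2.5, 9.8]
gripper_width: 0.005
```

Request:
{"api": "step_arm", "payload": {"moves": [[0,0,0.003,0,0,0,0],[0,0,0.002,0,0,0,0],[0,0,0,0,0,0,0]]}}

```text
time: 3.35
tool_pos: [0.4721, -0.3367, 0.0302]
tool_rot: [0.0, 0.977, 0.211, 0.0]
contact_force: [-7.1, 7.3, 23.2]
gripper_width: 0.002
```

Request:
{"api": "step_arm", "payload": {"moves": [[0,0,0.001,0,0,0,0],[0,0,0,0,0,0,0],[0,0,0,0,0,0,0]]}}

```text
time: 3.65
tool_pos: [0.4721, -0.3368, 0.03]
tool_rot: [0.0, 0.977, 0.211, -0.0]
contact_force: [-9.6, 8.1, 26.8]
gripper_width: 0.0
```

Request:
{"api": "step_arm", "payload": {"moves": [[0,0,-0.02,0,0,0,0],[0,0,-0.045,0,0,0,0],[0,0,-0.045,0,0,0,0.02],[0,0,-0.045,0,0,0,0.04],[0,0,-0.035,0,0,0,0.05],[0,0,0,0,0,0,0.05]]}}

```text
time: 4.25
tool_pos: [0.4738, -0.3384, 0.2227]
tool_rot: [0.005, 0.978, 0.211, 0.004]
contact_force: [1.1, -0.4, 0.3]
gripper_width: 0.582
```

```bash
cat > plan.py <<'E'
from h import *
def plan(p0,R0,pts,Rots):
    """pts: targets per row world, Rots: per row target Rotation"""
    rows=[];p=np.array(p0,float);Rc=R0
    for q,Rt in zip(pts,Rots):
        sh=np.round(Rc.inv().apply(np.array(q)-p),4); tu=np.round((Rc.inv()*Rt).as_rotvec(),4)
        rows.append([*sh,*tu]); p=p+Rc.apply(sh); Rc=Rc*R.from_rotvec(tu)
    return rows,p,Rc
E
python3 - <<'E'
from plan import *
from plant import *
s=state(); w=s['tool_rot']; R0=R.from_quat([*w[1:],w[0]]); p0=s['tool_pos']; print(p0,w,s['joint_pos'],s['gripper_width'])
ang=R0.as_matrix()[:2,1]; a0=np.arctan2(ang[1],ang[0]); a1=np.pi/2-np.radians(5.7)
print(a0,a1)
N=18
pts=[];Rs=[]
for i in range(1,N+1):
    t=i/N; a=a0+(a1-a0)*t
    x=p0[0]+(.482-p0[0])*t-.06*np.sin(np.pi*t)-(.0)*t; y=p0[1]+(.3135-p0[1])*t
    pts.append([x,y,p0[2]]); 
    Y=np.array([np.cos(a),np.sin(a),0]);Z=np.array([0,0,-1.]);X=np.cross(Y,Z)
    Rs.append(R.from_matrix(np.stack([X,Y,Z],1)))
rows,p,Rc=plan(p0,R0,pts,Rs)
for r in rows: print([round(float(v),4) for v in r])
print(p)
E
```

```text
[ 0.47376526 -0.33842138  0.22266332] [0.00505698 0.97750297 0.21083129 0.00353983] [-7.48066925e-01 -5.11148321e-02  1.73128286e+00  5.20987625e-06
  1.44907895e+00  3.97870007e-01] 0.5823265331939568
-1.1459647765820584 1.4713125594312197
[0.0059, -0.0371, -0.0004, 0.0117, -0.004, -0.1454]
[0.0114, -0.0357, 0.0, 0.0, 0.0, -0.1454]
[0.0169, -0.0333, 0.0, -0.0, 0.0, -0.1454]
[0.0222, -0.0297, 0.0, -0.0, 0.0, -0.1454]
[0.0269, -0.0252, 0.0, -0.0, 0.0, -0.1454]
[0.0309, -0.0198, 0.0, -0.0, 0.0, -0.1454]
[0.0338, -0.0136, 0.0, -0.0, 0.0, -0.1454]
[0.0356, -0.0069, 0.0, -0.0, 0.0, -0.1454]
[0.0362, 0.0002, -0.0, -0.0, 0.0, -0.1454]
[0.0355, 0.0072, -0.0, -0.0, 0.0, -0.1454]
[0.0336, 0.014, -0.0, -0.0, 0.0, -0.1454]
[0.0304, 0.0202, -0.0, -0.0, 0.0, -0.1454]
[0.0263, 0.0258, -0.0, -0.0, -0.0, -0.1454]
[0.0213, 0.0303, -0.0, -0.0, -0.0, -0.1454]
[0.0158, 0.0338, -0.0, -0.0, -0.0, -0.1454]
[0.0099, 0.0362, -0.0, -0.0, -0.0, -0.1454]
[0.004, 0.0376, -0.0, -0.0, -0.0, -0.1454]
[-0.0017, 0.0377, -0.0, -0.0, -0.0, -0.1454]
[0.48197353 0.3134687  0.22265073]
```

Request:
{"api": "step_arm", "payload": {"moves": [[0.006,-0.037,0,0,0,-0.145,0.05],[0.0115,-0.0355,0,0,0,-0.145,0.05],[0.017,-0.0335,0,0,0,-0.145,0.05],[0.022,-0.0295,0,0,0,-0.145,0.05],[0.027,-0.025,0,0,0,-0.145,0.05],[0.031,-0.02,0,0,0,-0.145,0.05],[0.034,-0.0135,0,0,0,-0.145,0.05],[0.0355,-0.007,0,0,0,-0.145,0.05]]}}

```text
time: 5.05
tool_pos: [0.4157, -0.0448, 0.2139]
tool_rot: [-0.001, 0.7, 0.714, -0.0]
contact_force: [0.0, 0.4, 0.3]
gripper_width: 0.584
```

Request:
{"api": "step_arm", "payload": {"moves": [[0.036,0,0,0,0,-0.145,0.05],[0.0355,0.007,0,0,0,-0.145,0.05],[0.0335,0.014,0,0,0,-0.145,0.05],[0.0305,0.02,0,0,0,-0.145,0.05],[0.0265,0.026,0,0,0,-0.145,0.05],[0.0215,0.0305,0,0,0,-0.145,0.05],[0.016,0.034,0,0,0,-0.145,0.05],[0.01,0.036,0,0,0,-0.145,0.05]]}}

```text
time: 5.85
tool_pos: [0.459, 0.2451, 0.2138]
tool_rot: [-0.001, 0.194, 0.981, -0.0]
contact_force: [0.3, -1.0, 0.5]
gripper_width: 0.586
```

Request:
{"api": "step_arm", "payload": {"moves": [[0.004,0.0375,0,0,0,-0.145,0.05],[-0.0015,0.0375,0,0,0,-0.145,0.05],[0,0,0,0,0,0,0.05],[0,0,0,0,0,0,0.05]]}}

```text
time: 6.25
tool_pos: [0.4804, 0.3158, 0.2136]
tool_rot: [-0.001, 0.053, 0.999, -0.001]
contact_force: [-0.4, -0.2, 0.1]
gripper_width: 0.589
```

Run:
```python
from plant import *
import cv2,numpy as np
s=state();print(s['time'],s['tool_pos'],s['tool_rot'],s['joint_pos'],s['gripper_width'])
ci=camera_info('wrist'); p,d=grab_frame('wrist'); cv2.imwrite("pics/w2.png",p[:,:,::-1])
np.savez("/tmp/wrist_ci.npz",K=ci["intrinsics"],T=ci["world_from_camera"]);np.save("/tmp/wrist_p.npy",p);np.save("/tmp/wrist_d.npy",d)
```

```text
6.25 [0.4804426  0.31577855 0.21357351] [-1.17904869e-03  5.32624844e-02  9.98579463e-01 -8.79183220e-04] [ 4.52239664e-01 -5.24021761e-02  1.74777701e+00 -3.99427281e-04
  1.44913250e+00 -1.01193209e+00] 0.5888364681893495
```

View pics/w2.png

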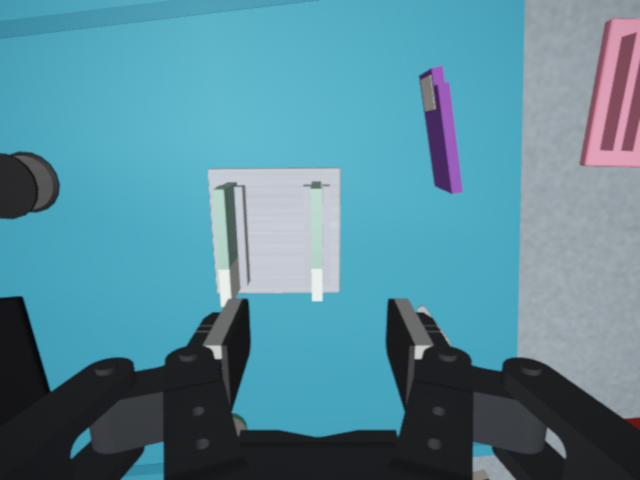

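Run:
```python
from h import *
np.set_printoptions(precision=4,suppress=True)
p,d,K,T=load('wrist');W=cloud(d,K,T);X,Y,Z=W[...,0],W[...,1],W[...,2]
for nm,y0 in(('plate',.312),('blank',.242)):
    m=(abs(Y-y0)<.018)&(X>.43)&(X<.56)&(Z>.052)&(Z<.075)
    c,s,a=cv2.minAreaRect((W[m][:,:2]*1000).astype(np.float32));print(nm,m.sum(),c,s,a,np.median(Z[m]))
    for x0 in np.arange(.45,.55,.006):
        k=(abs(Y-y0)<.018)&(abs(X-x0)<.003)&(Z>.03)
        if k.sum():
            zt=np.percentile(Z[k],90); kk=k&(Z>zt-.004); print('  ',round(x0,3),k.sum(),'z',zt,'y',Y[kk].min(),Y[kk].max(),p[kk].mean(0).astype(int))
i=cv2.resize(p[160:310,190:350],None,fx=4,fy=4,interpolation=cv2.INTER_CUBIC)[:,:,::-1]; cv2.imwrite('pics/w2c.png',i)
```

```text
plate 1136 (489.531494140625, 313.2349548339844) (7.959653377532959, 77.95137786865234) 83.93537902832031 0.05987459739748291
   0.45 83 z 0.060202251919994273 y 0.3132426722901545 0.320580908066921 [172 200 190]
   0.456 198 z 0.30847957524843644 y 0.2985739511690215 0.3083095940936823 [23 24 26]
   0.462 5791 z 0.30616229809181483 y 0.2940257527624596 0.32999881413600046 [24 26 29]
   0.468 6499 z 0.2984813429217493 y 0.30394530167033795 0.32995977163779944 [26 28 31]
   0.474 528 z 0.2938279350359538 y 0.3225155614052767 0.3298583252354332 [26 28 30]
   0.48 91 z 0.06067470828575733 y 0.31055180006756034 0.31853465604338616 [186 214 205]
   0.486 85 z 0.06072538352159025 y 0.3099361509909765 0.3178096324220661 [185 213 203]
   0.492 87 z 0.06084107436177026 y 0.30924734157664746 0.3172706272196086 [184 213 203]
   0.498 87 z 0.06076639486472377 y 0.3085710746405231 0.3165284356196168 [181 211 201]
   0.504 83 z 0.060561228190513974 y 0.3078605458215986 0.3159752238658856 [180 209 199]
   0.51 84 z 0.060564049670859724 y 0.30718395361911915 0.3153551898142707 [199 219 213]
   0.516
[... 1206 characters left out ...]
0532064707357364 y 0.2387476110830017 0.2472614432173259 [173 203 193]
   0.498 142 z 0.06044171541608458 y 0.2382439193368724 0.246634155999999 [171 201 191]
   0.504 145 z 0.06037558321709478 y 0.23736515380251244 0.24572429158450615 [201 218 211]
   0.51 137 z 0.060395969493913314 y 0.2372417658649319 0.2455113480212232 [227 233 229]
   0.516 139 z 0.06052748426020058 y 0.23645670345979053 0.24481868192471812 [224 230 226]
   0.522 137 z 0.060524215398999916 y 0.23578113882184404 0.24402361851448573 [225 231 227]
   0.528 108 z 0.0601278249315544 y 0.23533895408168437 0.24375196509734762 [216 224 220]
   0.534 26 z 0.06020447753592664 y 0.2351393671477545 0.23765985366985404 [208 221 220]
```

View pics/w2c.png

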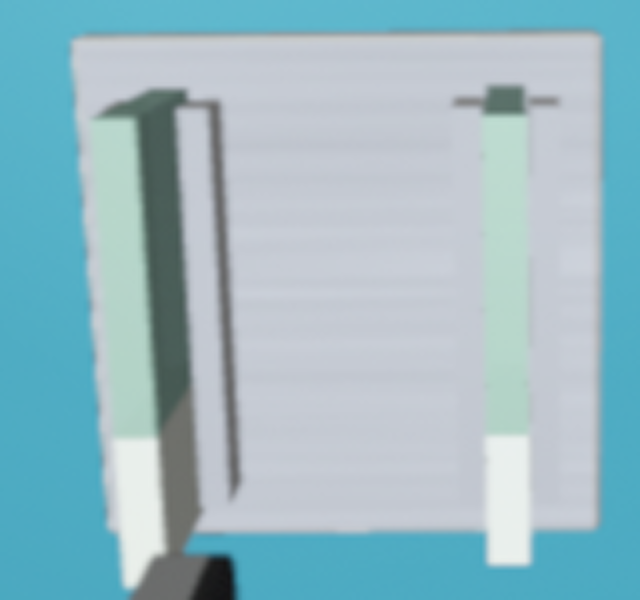

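Request:
{"api": "step_arm", "payload": {"moves": [[-0.0013,-0.0014,0.03,0,0,0,0.05],[0,0,0.045,0,0,0,0.05],[0,0,0.045,0,0,0,0.05],[0,0,0.03,0,0,0,0.05],[0,0,0.02,0,0,0,0.05],[0,0,0.008,0,0,0,0.05],[0,0,0,0,0,0,0.05]]}}

```text
time: 7.0
tool_pos: [0.4813, 0.3128, 0.0363]
tool_rot: [-0.001, 0.054, 0.999, -0.001]
contact_force: [-0.2, 0.2, 0.2]
gripper_width: 0.588
```

Run:
```python
from plant import *
import cv2,numpy as np
s=state();print(s['time'],s['tool_pos'],s['tool_rot'],s['gripper_width'])
p,d=grab_frame('wrist'); cv2.imwrite("pics/w3.png",p[:,:,::-1])
```

```text
7.0 [0.48133835 0.31281662 0.03625506] [-1.02122245e-03  5.41845482e-02  9.98530214e-01 -6.35790690e-04] 0.5880914916415065
```

View pics/w3.png

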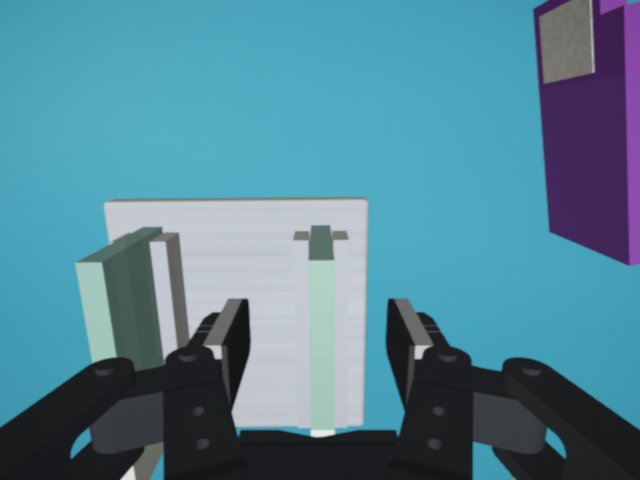

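Request:
{"api": "step_arm", "payload": {"moves": [[0,0.0015,0.002,0,0,0,0.03],[0,0,0,0,0,0,0.012],[0,0,0,0,0,0,0.0],[0,0,0,0,0,0,0.0],[0,0,0,0,0,0,0.0],[0,0,0,0,0,0,0.0]]}}

```text
time: 7.65
tool_pos: [0.483, 0.3152, 0.0366]
tool_rot: [0.001, 0.053, 0.999, -0.001]
contact_force: [-1.8, -5.0, 6.9]
gripper_width: 0.076
```

Request:
{"api": "step_arm", "payload": {"moves": [[0,0,-0.01,0,0,0,0],[0,0,-0.02,0,0,0,0],[0,0,-0.03,0,0,0,0],[0,0,-0.03,0,0,0,0],[0,0,-0.03,0,0,0,0],[0,0,0,0,0,0,0]]}}

```text
time: 8.25
tool_pos: [0.4852, 0.3175, 0.1615]
tool_rot: [0.005, 0.053, 0.999, 0.003]
contact_force: [-0.2, -0.5, -0.5]
gripper_width: 0.077
```

Run:
```python
from plant import *
import cv2,numpy as np
s=state();print(s['time'],s['tool_pos'],s['tool_rot'],s['joint_pos'],s['gripper_width'],s['contact_force'])
p,d=grab_frame('wrist'); cv2.imwrite("pics/w4.png",p[:,:,::-1])
p,d=grab_frame('scene'); cv2.imwrite("pics/s4.png",cv2.resize(p[100:300,280:480],(600,600))[:,:,::-1])
```

```text
8.25 [0.4851937  0.31754497 0.16148362] [0.00450711 0.05334684 0.99856137 0.00299806] [ 4.50764349e-01 -8.12336910e-03  1.79357468e+00  9.19063804e-04
  1.34535216e+00 -1.01348667e+00] 0.07720937602275656 [-0.19550344 -0.47637545 -0.52576762]
```

View pics/w4.png

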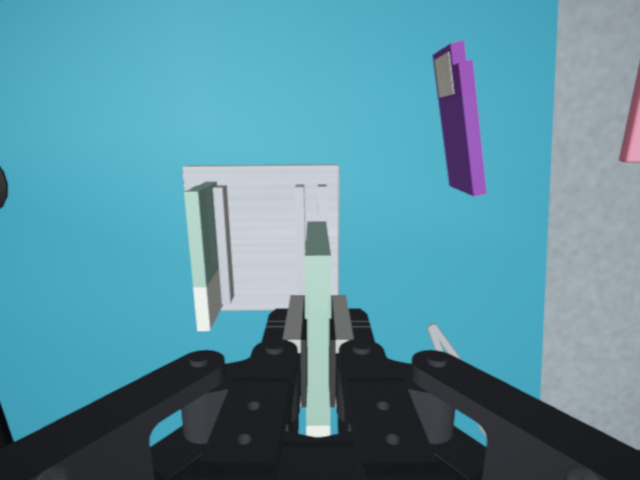

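View pics/s4.png

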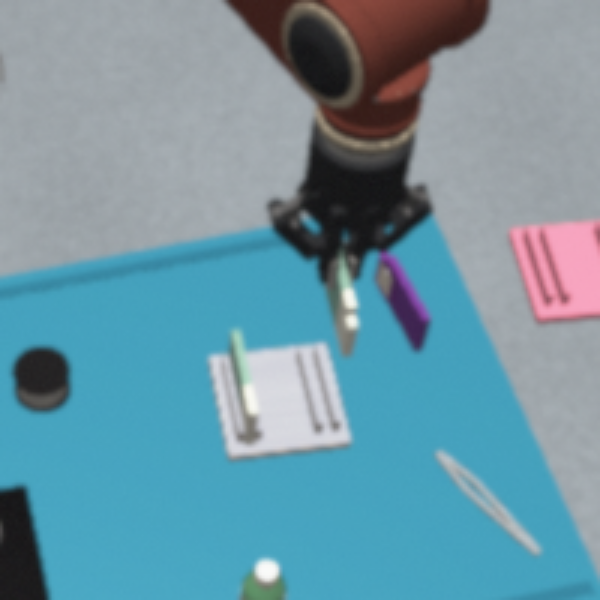

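Run:
```python
from plan import *
from plant import *
s=state(); w=s['tool_rot']; p0=s['tool_pos']; print(s['time'],p0,w)
def Rd(a,t):
    # tool z tilted t from down toward heading a ; tool y in plane
    h=np.array([np.cos(a),np.sin(a),0]);k=np.array([0,0,1.])
    Z=-np.cos(t)*k+np.sin(t)*h; Y=np.cos(t)*h+np.sin(t)*k
    return R.from_matrix(np.stack([np.cross(Y,Z),Y,Z],1))
a0=np.radians(83.9); R0=Rd(a0,0)
F=np.array([.561,.0195,.120])
M=np.array([.47,.03,.21]); N=11;pts=[];Rs=[]
for i in range(1,N+1):
    t=i/N; pts.append([p0[0]+(M[0]-p0[0])*t,p0[1]+(M[1]-p0[1])*t,p0[2]+(M[2]-p0[2])*min(1,2*t)]);Rs.append(Rd(a0*(1-t),0))
for i in range(1,7):
    t=i/6; pts.append(M+(F-M)*t); Rs.append(Rd(0,np.pi/4*t))
rows,p,Rc=plan(p0,R0,pts,Rs)
for r in rows: print([round(float(v),4) for v in r])
print(p,Rc.as_matrix())
```

```text
8.35 [0.48253586 0.31604721 0.15598526] [6.50485760e-04 5.33538888e-02 9.98575223e-01 6.80399954e-04]
[-0.0016, -0.026, -0.0098, 0.0, 0.0, 0.1331]
[-0.0051, -0.0255, -0.0098, 0.0, 0.0, 0.1331]
[-0.0084, -0.0246, -0.0099, 0.0, 0.0, 0.1332]
[-0.0116, -0.0233, -0.0098, 0.0, 0.0, 0.1331]
[-0.0146, -0.0216, -0.0098, 0.0, 0.0, 0.1331]
[-0.0173, -0.0194, -0.0049, 0.0, 0.0, 0.1331]
[-0.0198, -0.017, -0.0, 0.0, 0.0, 0.1331]
[-0.0218, -0.0142, -0.0, 0.0, 0.0, 0.1332]
[-0.0235, -0.0111, -0.0, 0.0, 0.0, 0.1331]
[-0.0248, -0.008, -0.0, 0.0, 0.0, 0.1331]
[-0.0256, -0.0045, -0.0, 0.0, 0.0, 0.1331]
[-0.0018, 0.0151, 0.015, -0.1309, -0.0, 0.0]
[-0.0017, 0.0131, 0.0168, -0.1309, -0.0, 0.0]
[-0.0018, 0.0108, 0.0185, -0.1309, -0.0, 0.0]
[-0.0017, 0.0083, 0.0196, -0.1309, -0.0, 0.0]
[-0.0018, 0.0056, 0.0206, -0.1309, -0.0, 0.0]
[-0.0017, 0.0029, 0.0211, -0.1309, -0.0, 0.0]
[0.56100179 0.01952778 0.12001833] [[-3.12424232e-05  7.07105482e-01  7.07108080e-01]
 [ 1.00000000e+00  2.20916888e-05  2.20917699e-05]
 [ 2.22044605e-16  7.07108080e-01 -7.07105483e-01]]
```

Request:
{"api": "step_arm", "payload": {"moves": [[-0.0015,-0.026,-0.01,0,0,0.133,0],[-0.005,-0.0255,-0.01,0,0,0.133,0],[-0.0085,-0.0245,-0.01,0,0,0.133,0],[-0.0115,-0.0235,-0.01,0,0,0.133,0],[-0.0145,-0.0215,-0.01,0,0,0.133,0],[-0.0175,-0.0195,-0.005,0,0,0.133,0],[-0.02,-0.017,0,0,0,0.133,0],[-0.022,-0.014,0,0,0,0.133,0]]}}

```text
time: 9.15
tool_pos: [0.4722, 0.1063, 0.208]
tool_rot: [-0.002, 0.555, 0.832, -0.001]
contact_force: [0.5, 0.3, -1.1]
gripper_width: 0.082
```

Request:
{"api": "step_arm", "payload": {"moves": [[-0.0235,-0.011,0,0,0,0.133,0],[-0.025,-0.008,0,0,0,0.133,0],[-0.0255,-0.0045,0,0,0,0.133,0],[0,0,0,0,0,0,0]]}}

```text
time: 9.55
tool_pos: [0.469, 0.0274, 0.2078]
tool_rot: [-0.001, 0.708, 0.706, -0.001]
contact_force: [-0.2, 0.5, -0.7]
gripper_width: 0.079
```

Request:
{"api": "step_arm", "payload": {"moves": [[-0.002,0.015,0.015,-0.131,0,0,0],[-0.0015,0.013,0.017,-0.131,0,0,0],[-0.002,0.011,0.0185,-0.131,0,0,0]]}}

```text
time: 9.85
tool_pos: [0.5158, 0.0245, 0.1635]
tool_rot: [0.139, 0.692, 0.694, 0.14]
contact_force: [0.6, -0.1, -2.2]
gripper_width: 0.079
```

Run:
```python
from plant import *
import cv2,numpy as np
s=state();print(s['time'],s['tool_pos'],s['tool_rot'],s['joint_pos'],s['gripper_width'],s['contact_force'])
```

```text
9.85 [0.51583396 0.0245496  0.16349206] [0.13888051 0.69232434 0.69419348 0.13962318] [-0.12354738 -0.43929147  2.18881523  0.05843976  0.99928769 -0.14807983] 0.07908081444773117 [ 0.60714785 -0.14529874 -2.24771058]
```

Request:
{"api": "step_arm", "payload": {"moves": [[-0.0015,0.0085,0.0195,-0.131,0,0,0],[-0.002,0.0055,0.0205,-0.131,0,0,0],[-0.0015,0.003,0.021,-0.131,0,0,0],[0,0,0,0,0,0,0],[0,0,0,0,0,0,0]]}}

```text
time: 10.35
tool_pos: [0.5598, 0.0196, 0.1183]
tool_rot: [0.268, 0.653, 0.655, 0.269]
contact_force: [0.6, 0.5, -0.7]
gripper_width: 0.08
```

Run:
```python
from plant import *
from h import *
np.set_printoptions(precision=4,suppress=True)
s=state();print(s['time'],s['tool_pos'],s['tool_rot'],s['joint_pos'],s['gripper_width'],s['contact_force'])
w=s['tool_rot'];print(R.from_quat([*w[1:],w[0]]).as_matrix())
for n in ['top','scene','wrist']:
    ci=camera_info(n);p,d=grab_frame(n);np.savez(f"/tmp/{n}_ci.npz",K=ci["intrinsics"],T=ci["world_from_camera"]);np.save(f"/tmp/{n}_p.npy",p);np.save(f"/tmp/{n}_d.npy",d)
    W=cloud(d,ci["intrinsics"],ci["world_from_camera"])
    for o in cut_out(n,'label')[:3]+cut_out(n,'plate')[:2]:
        q=W[o['mask']];q=q[~np.isnan(q[:,0])];print(n,o['conf'],o['point'],o['mask'].sum(),np.median(q,0) if len(q) else '')
    if n!='wrist': 
        u,v=(372,200) if n=='top' else (275,265)
        p=cv2.resize(p[v-75:v+75,u-100:u+100],(800,600),interpolation=cv2.INTER_CUBIC)
    cv2.imwrite(f"pics/{n}5.png",p[:,:,::-1])
```

```text
10.35 [0.5598 0.0196 0.1183] [0.2681 0.6534 0.6547 0.2694] [-0.1532 -0.433   2.3704  0.2581  0.4435 -0.3444] 0.07983965593044588 [ 0.6432  0.4952 -0.6838]
[[-0.0023  0.7111  0.703 ]
 [ 1.      0.0009  0.0023]
 [ 0.001   0.703  -0.7111]]
top 0.63 [365.9, 231.4] 466 [ 0.5653 -0.0018  0.1209]
top 0.5 [200.8, 199.2] 119 [0.6551 0.4309 0.0054]
top 0.34 [495.3, 253.8] 1214 [ 0.4983 -0.3317  0.0434]
top 0.84 [366.8, 227.3] 439 [ 0.5659 -0.0036  0.1193]
top 0.72 [202.6, 287.7] 238 [0.426  0.4135 0.0407]
scene 0.94 [275.6, 252.1] 671 [0.568  0.0037 0.1237]
scene 0.64 [267.1, 278.5] 551 [ 0.7062 -0.0247  0.2644]
scene 0.55 [416.0, 198.4] 301 [0.4293 0.4136 0.0327]
scene 0.86 [273.7, 255.0] 652 [0.5685 0.0013 0.1238]
scene 0.56 [412.8, 199.8] 252 [0.4278 0.4132 0.0337]
wrist 0.78 [318.4, 324.1] 4975 [0.5457 0.0279 0.1386]
```

View pics/top5.png

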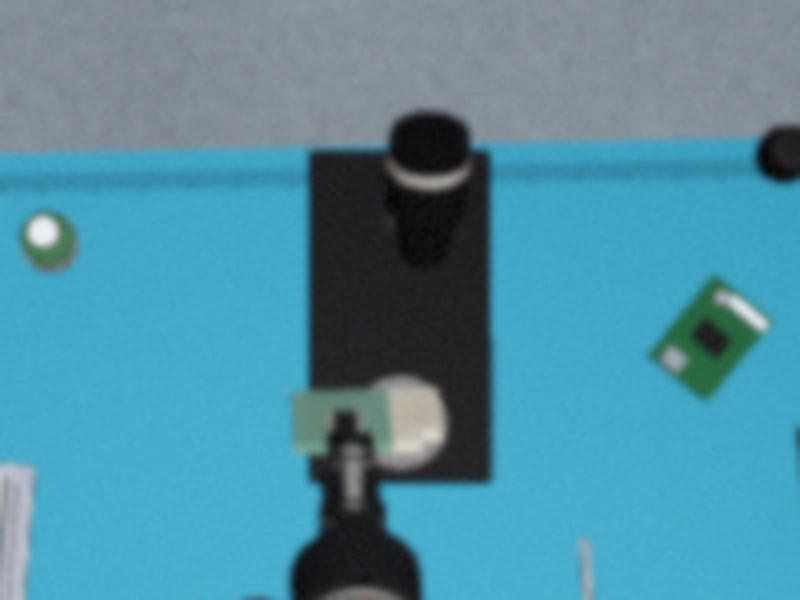

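View pics/scene5.png

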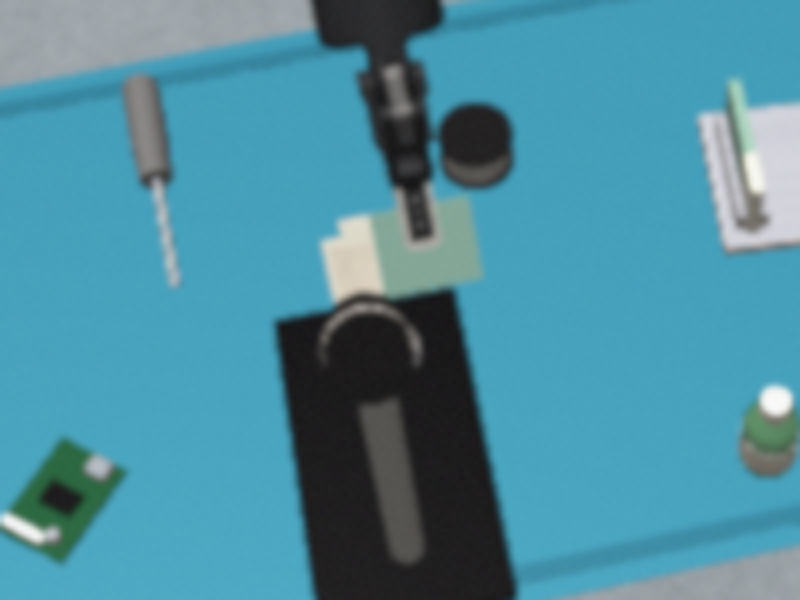

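View pics/wrist5.png

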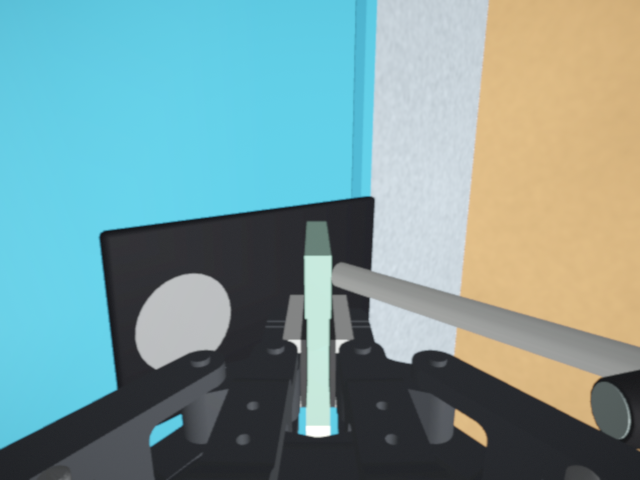

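Run:
```python
from h import *
np.set_printoptions(precision=4,suppress=True)
for n in ['top','scene']:
    p,d,K,T=load(n);W=cloud(d,K,T);X,Y,Z=W[...,0],W[...,1],W[...,2]
    rgb=p.astype(int);bright=rgb.sum(-1)>330; nb=(rgb[...,2]-rgb[...,0])<25
    m=(X>.52)&(X<.62)&(Y>-.08)&(Y<.08)&(Z>.085)&(Z<.16)&bright&nb
    c=(X-.567)*.7071+(Z-.12)*.7071; m&=abs(c)<.012
    q=W[m]; s=(q[:,0]-.567)*.7071-(q[:,2]-.12)*.7071
    print(n,m.sum(),'c',np.median(c[m]),'y',np.percentile(q[:,1],[1,99]),'down-dir',np.percentile(s,[1,99]))
    A=np.c_[q[:,:2],np.ones(len(q))];k=np.linalg.lstsq(A,q[:,2],rcond=None)[0];nn=np.array([-k[0],-k[1],1]);print('normal',nn/np.linalg.norm(nn))
    fr=m&((rgb[...,1]-rgb[...,0])<12); q=W[fr]; print('white',fr.sum(),np.percentile(q[:,1],[2,98]),np.median(q,0))
```

```text
top 375 c -0.0011222669716182895 y [-0.0384  0.0433] down-dir [-0.0312  0.0241]
normal [ 0.6686 -0.0135  0.7435]
white 187 [-0.0384 -0.0084] [ 0.5631 -0.0225  0.1221]
scene 615 c 0.0036969809440503404 y [-0.0383  0.0455] down-dir [-0.0295  0.0176]
normal [ 0.6989 -0.0042  0.7152]
white 241 [-0.0379  0.0276] [ 0.5651 -0.0205  0.1281]
```

Run:
```python
from plant import *
import numpy as np
from h import *
p,d,K,T=load('scene');W=cloud(d,K,T)
m=(abs(W[...,1]-.242)<.02)&(W[...,0]>.43)&(W[...,0]<.56)&(W[...,2]>.05);print('blank',W[m].mean(0))
s=state();print(s['time'],s['tool_pos'],s['joint_vel'],s['gripper_width']);print(job_done())
```

```text
blank [0.49289983 0.24217044 0.05925774]
10.8 [0.56173917 0.01881411 0.12140599] [ 0.00015156  0.00192824  0.00914299  0.00099545 -0.003184   -0.00173288] 0.08172344242227657
the job is handed in; nothing more can be done
None
```

The job is handed in, about 10.8 s into the run. The pedal was pressed, and the notched plate is held at the camera's focus with its label up.

- **Pedal:** I pressed it with the shut fingers. Tip height stopped changing at 30 mm while the force rose to about 27 N. That is well past the 11 N needed to reach the stop, and I held it there for about 0.4 s. I had no direct reading of the hinge angle.
- **Which plate:** The candidates in the top picture were the plates at (242, 259) and (268, 263), and the purple look-alike at (204, 286). The first was the one meant. Its top steps down from about 61 to 51 mm over the last 12 mm at its frosted end, while the other stays level. A close-up from the wrist camera agreed.
- **Grip:** I gripped the plate about 14 mm from its middle on the clear side, lifted it, turned it and tilted it 45°.

| Last check | Result |
|---|---|
| Label position | Estimated within about 5 mm of the focus (limit 20 mm), from the plate's edges, because paper and frosting look alike |
| Plate facing the lens | Within about 4° of square (limit 20°); in the scene picture the notch is upper left, as it should be with the label facing up |
| Arm and grip | Arm at rest, gripper still closed on the plate |
| Blank plate | Still in its slot at about the position first measured |
| Other bench items | No item in the views I took looked moved, but I did not re-measure them |

The two overhead cameras disagreed by about 5 mm on the plate's position along the line of sight, well within the 20 mm limit.

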